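# Hand over the sample case with the forgotten grinding ball

### The job

First press the call bell's plunger right down to its stop and let it up again, to call the colleague. Then find out, by lifting and shaking the sealed white cases, which one has a steel grinding ball rattling loose inside; put any silent one back down flat, about where it stood, without dropping it, and disturb nothing else on the bench. Finish while holding the rattling case in the gripper, level and still, out over the middle of the grey hand-over mat with its underside about 15 cm above it.

Things in the scene. Friction and masses are not known exactly. Their poses are not given: they have to be found in the camera images.
- case_a: white sealed case, one of three alike: 140 long (x) by 48 (y) by 46 mm high, about 0.25 kg; origin: centre of its underside, z up. One of the three holds a loose 32 mm, 0.135 kg steel ball: shaken along x, or tipped over 0.2 rad, it runs up to 49 mm either way from the middle and knocks on the end; held level it stays there. The other two are empty, balanced at mid-length
- case_b: white sealed case, one of three alike: 140 long (x) by 48 (y) by 46 mm high, about 0.25 kg; origin: centre of its underside, z up. One of the three holds a loose 32 mm, 0.135 kg steel ball: shaken along x, or tipped over 0.2 rad, it runs up to 49 mm either way from the middle and knocks on the end; held level it stays there. The other two are empty, balanced at mid-length
- case_c: white sealed case, one of three alike: 140 long (x) by 48 (y) by 46 mm high, about 0.25 kg; origin: centre of its underside, z up. One of the three holds a loose 32 mm, 0.135 kg steel ball: shaken along x, or tipped over 0.2 rad, it runs up to 49 mm either way from the middle and knocks on the end; held level it stays there. The other two are empty, balanced at mid-length
- bell_top (a point): centre of the top face of the call bell's plunger head, a steel disc 22 mm across and 6 mm thick, 60 mm above the bench when up; it stands on a steel dome (80 mm across, 40 mm high, on an 86 mm base, fixed to the bench). It travels 9 mm straight down to its stop; the spring takes about 1 N to start and 5 N at the stop, and lifts it again
- bell_plunger (a joint): travel of the bell plunger, m: 0 is up, 0.009 is down at the stop
- mat: grey hand-over mat lying fixed on the bench, beyond the cases; 100 mm (x) by 140 mm (y), 3 mm thick. Origin: centre of its underside
- amber_jar: bystander: amber glass jar with black cap, 56 mm across, 85 mm high, loose. Origin: centre of its underside
- clear_bottle: bystander: clear bottle with white cap, 54 mm across, 105 mm high, loose. Origin: centre of its underside
- tube_rack: bystander: tan test-tube rack at the far side, 90 mm (x) by 200 mm (y), 70 mm high, loose. Origin: centre of its underside
Not all that is in view belongs to the job. What is shaped like the case_c but green or yellow is not meant.

How it is judged:
By the outcome, as a careful person would: the job done as asked, in the order asked, and still so for the second after the job is handed in, while the arm keeps its last pose, push and grip.
It also fails if it takes over 72 s, if anything falls off the work surface, if the arm or the gripper's body presses on something with over 40 N, if the wrist force passes 120 N, or if a joint passes its speed limit or range.

### The arm

A 6-joint arm with a two-finger parallel gripper is mounted at the origin on the work surface. World frame = base frame: x ahead of the robot, y to its left, z up, the work surface at z = 0. Lengths are in m, angles in rad, forces in N, time in s.
With the tool pointing down it reaches from about 0.425 to 0.95 m from the base axis. Payload 14.7 kg.
Tool frame: the origin (TCP) lies on the centre line of the jaws, within the pads' length; the fingertips stand 14 mm ahead of it and the grasp point (between the pads) lies 5 mm behind it; z points along the fingers, y is the line along which they close (so a half turn about z gives the same grasp; the last joint's range is limited). The gripper opens to 85 mm and grips with 20 to 120 N. Pads are 22 mm wide; open, the fingers measure 114 mm over their backs; the gripper's body (76 mm by 85 mm) begins 54 mm behind the grasp point. The pads swing forward as they close: fully open they stand 13 mm farther back than shut.
Start: joints at [-1.214, 0.48, 1.596, -0, 1.065, -0.047], TCP at [0.255, -0.598, 0.245] pointing down, gripper open.
Joint ranges: [-2.75, 2.75], [-0.82, 2.05], [0.23, 2.67], [-1.56, 4.7], [0.09, 2.69], [-2.92, 2.92]. Speed limits (rad/s): [1.89, 1.89, 2.39, 3.01, 3.01, 3.01].

### API

Orientations are given as a 3x3 rotation matrix whose columns are the frame's x, y, z axes.
In Python, from bench import readout, optics, ticket gives the robot as it stands.
- The arm moves only by the tool step_arm, never from a script. Its argument "plan" is one flat list of numbers, 7 for each row, row after row: the gripper's target within -1 to 1 (shut at 1, half-way at 0, fully open at -1), then the shift along the tool's x, y, z each as a share of 150 mm, from -1 to 1, then the turn, a rotation vector about the tool's x, y, z each as a share of 90 degrees, from -1 to 1. A call has 1 to 12 rows; each row is the pose to reach, as a shift and turn from the pose commanded when the call began, along the tool's axes at that moment; what a row does not reach only later rows make up. A row lasts 1/8 s, in which the tool goes at most 62.5 mm and 10.7 degrees, less where a joint would pass 70% of its speed; a pose out of reach is approached as far as the arm can. A call with a number of a shift or a turn outside -1 to 1 is refused whole. A call with a gripper value outside its range is refused whole. The fingers move at their own pace and stop on an object; "squeeze" is the grip in N (left out, the last holds). Time passes only in rows, so rows that repeat a pose let the fingers close. It gives the time, the measured TCP pose, the force, the opening and the grip force at its end, in the units of the state.
- readout.get_state(): the state, without advancing time (a new reading comes with each control period).
- optics.capture(name): name is "scene" or "top" or "wrist"; returns (picture, depth): 480x640x3 uint8, red, green, blue; 480x640 float32, m along the optical axis (not along the pixel's ray), 0 where there is no reading.
- optics.calibration(name): a dict with "vfov" (degrees; the focal length in pixels is half the picture's height over the tangent of half this angle, whatever the lens; pixels are square), "cx", "cy" (the principal point, pixels), "k1" (the pictures are not rectified: a ray, as slopes to the right and down, at radius r is drawn at 1 + k1 r^2 times it, then the intrinsics apply), "rvec" (rotation vector, rad) and "tvec" (3), from world to camera coordinates, as OpenCV has them; the wrist camera has in their place "T_tool_cam" (4x4, takes a point from camera to tool coordinates, whose origin is the TCP and whose axes are the flange's). Camera axes: x right, y down, z forward; pixel columns grow to the right and rows downward; lengths in m; the calibration is good to about 2 mm. A picture is of the moment at which its call begins: read the wrist's pose just before it. calibration takes no time and is no camera call.
- ticket.hand_in(): hands the job in; it is judged then, once.
The state is a dict: "time_s": time; "qpos": joint angles; "joint_vel": joint speeds; "tau": joint torques, N m; "tool_pos": TCP position; "orientation": TCP orientation; "contact_force": force on the tool from outside, world axes, zero at the start; "moment": the same for the moment, N m; "width": opening from 0.0 (shut) to 1.0 (fully open); "grasp_force": force on a finger pad.
Only numpy, scipy, OpenCV 4.12 (cv2) and the standard library are available. Lean on these libraries where they do the work, as an engineer would, in place of code of your own. Each camera call takes 0.05 s, during which the arm holds its last target. There are 200 camera calls.

## Working session

There is one attempt and no reset: what is moved stays moved. The work goes in short steps, Python scripts to look and compute and a tool call to move; the robot and the scene stay as the last step left them, time stands still between calls to the robot, and variables do not carry over. Pictures are saved under pics/ and viewed, at most 10 in all, crops included, and the job is handed in when it is done.

Besides the shell and the picture viewer there is one more tool, called after "Call:" in YAML: its name, and indented under it one key for each argument. step_arm: Moves the arm, as the interface text tells. Shift numbers are shares of 150 mm and turn numbers shares of 90 degrees, none past 1 either way. Its arguments: {"type":"object","properties":{"plan":{"type":"array","items":{"type":"number","minimum":-1,"maximum":1}},"squeeze":{"type":"number"}},"required":["plan"]}

```bash
mkdir -p pics
cat > h.py <<'E'
import numpy as np, cv2
from bench import readout, optics, ticket
def K(c):
    f=240/np.tan(np.radians(c["vfov"])/2); return f
def points(name):
    s=readout.get_state(); im,d=optics.capture(name); c=optics.calibration(name); f=K(c)
    v,u=np.mgrid[0:480,0:640].astype(float)
    xd=(u-c["cx"])/f; yd=(v-c["cy"])/f; x,y=xd.copy(),yd.copy()
    for _ in range(20):
        k=1+c["k1"]*(x*x+y*y); x,y=xd/k,yd/k
    P=np.stack([x*d,y*d,d],-1)
    if name=="wrist":
        T=np.array(c["T_tool_cam"]); P=P@T[:3,:3].T+T[:3,3]
        P=P@np.array(s["orientation"]).T+np.array(s["tool_pos"])
    else:
        R=cv2.Rodrigues(np.array(c["rvec"],float))[0]; P=(P-np.array(c["tvec"]).ravel())@R
    P[d==0]=np.nan
    return im,P
def save(im,n): cv2.imwrite("pics/"+n+".png",im[...,::-1])
E
python3 - <<'E'
from h import *
for n in("top","scene"):
    im,P=points(n); save(im,n+"1"); np.savez(n+"1.npz",im=im,P=P)
    print(n,optics.calibration(n))
print(readout.get_state())
E
```

```text
top {'vfov': 52.26310711642072, 'cx': 325.58190138823517, 'cy': 250.19761165549926, 'k1': -0.009459647722612197, 'rvec': array([ 2.18892844, -2.17002141,  0.07650311]), 'tvec': array([0.1167709 , 0.58303353, 1.0641393 ])}
scene {'vfov': 55.25211019160169, 'cx': 312.86599281695203, 'cy': 250.5504467390019, 'k1': -0.04473828083829878, 'rvec': array([ 1.98836719,  1.56617588, -0.55179766]), 'tvec': array([-0.24343197, -0.37590783,  1.35904131])}
{'time_s': 0.1, 'qpos': array([-1.21361787e+00,  4.80723803e-01,  1.59679218e+00,  6.60006375e-06,
        1.06508109e+00, -4.66220859e-02]), 'joint_vel': array([ 2.00784243e-03, -3.34101386e-05, -3.93165773e-04, -4.52511542e-04,
        8.41595533e-05, -6.09535684e-04]), 'tau': array([ 8.60518758e-04, -9.52253866e+01, -4.31045401e+01, -9.93861659e-05,
        5.13411171e-03, -2.94818983e-05]), 'tool_pos': array([ 0.25528686, -0.59740755,  0.24477293]), 'orientation': array([[ 9.19575613e-01,  3.92912933e-01, -3.45767128e-04],
       [ 3.92913081e-01, -9.19575131e-01,  9.43044459e-04],
       [ 5.25755122e-05, -1.00305711e-03, -9.99999496e-01]]), 'contact_force': array([ 0.2129695 , -0.57896271, -0.06200097]), 'moment': array([-0.02987978,  0.01621425,  0.03308435]), 'grasp_force': 0.0, 'width': 0.9994742735642794}
```

View pics/top1.png

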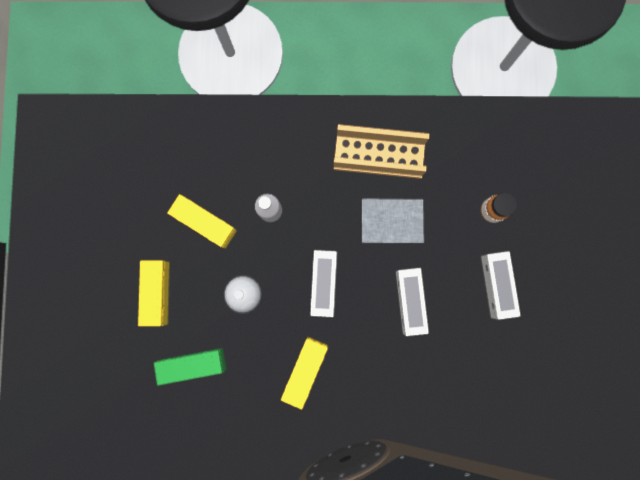

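View pics/scene1.png

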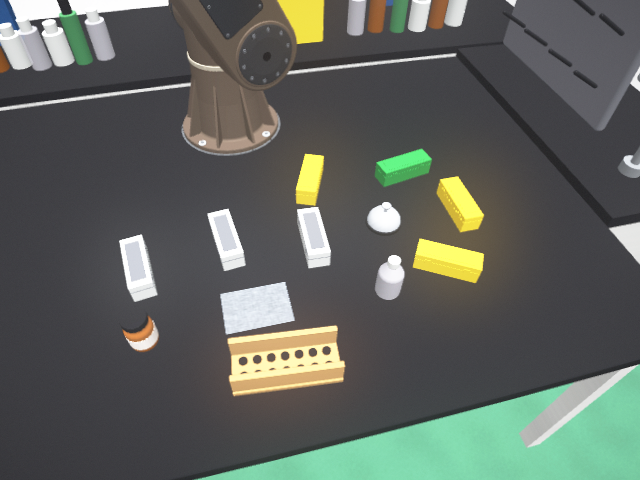

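The top view shows white cases at pixels (324,284), (413,302) and (502,286), the bell at (242,294) and the mat at (393,221). The bottle (268,208), jar (498,208) and rack (380,152) are bystanders. Lookalikes are yellow at (202,221), (153,293) and (304,374), and green at (189,367). I choose the three white ones with a grey panel.

Run:
```python
from h import *
for n,cs in (("top",dict(w1=(324,284),w2=(413,302),w3=(502,286),mat=(393,221),bell=(242,294),bot=(268,208),jar=(498,208),rack=(380,152),y3=(304,374))),("scene",dict(w1=(314,235),w2=(226,238),w3=(137,266),mat=(257,307),bell=(385,215),bot=(390,280)))):
    z=np.load(n+"1.npz"); P=z["P"]; im=z["im"]
    for k,(u,v) in cs.items():
        m=np.zeros((480,640),np.uint8)
        h=P[...,2]; m[(h>(0.015 if k!="mat" else -1))&(h<0.2)]=1
        if k=="mat": m=((im.min(-1)>70)&(h<.012)).astype(np.uint8)
        if k[0]=="w": m[(h<0.036)]=0
        if k in("bell",): m[h<0.05]=0
        _,l,st,ce=cv2.connectedComponentsWithStats(m)
        win=l[v-20:v+20,u-20:u+20]; win=win[win>0]
        if not len(win): print(n,k,"none"); continue
        L=np.bincount(win).argmax(); q=P[l==L]
        r=cv2.minAreaRect((q[:,:2]*1000).astype(np.float32))
        print(n,k,len(q),"med",q.mean(0).round(4),"rect mm",np.round(r[0],1),np.round(r[1],1),round(r[2],1),"z",np.percentile(q[:,2],[5,50,95,100]).round(4))
im=np.load("scene1.npz")["im"]; a=cv2.resize(im[130:330,100:420],None,fx=2.4,fy=2.4,interpolation=cv2.INTER_CUBIC)
save(a,"crop1")
```

```text
top w1 1438 med [0.508  0.1266 0.046 ] rect mm [508.2 126.8] [ 48.5 139.9] 87.5 z [0.0428 0.0461 0.0492 0.0533]
top w2 1500 med [ 0.4699 -0.0668  0.0458] rect mm [470.3 -67.3] [140.1  49.8] 6.2 z [0.0423 0.0459 0.0493 0.0518]
top w3 1547 med [ 0.5074 -0.2617  0.0457] rect mm [ 507.6 -262.8] [140.2  50.6] 8.4 z [0.0416 0.0458 0.0493 0.0538]
top mat 2833 med [ 0.6528 -0.0283  0.0023] rect mm [653.4 -30. ] [104.7 144.2] 0.3 z [-0.0013  0.0023  0.0058  0.0096]
top bell 81 med [0.4828 0.3075 0.0596] rect mm [482.8 307.9] [20.3 19.9] 43.2 z [0.0564 0.0595 0.0629 0.0649]
top bot 561 med [0.6679 0.2455 0.0742] rect mm [673. 249.] [52.4 52.5] 18.1 z [0.031  0.073  0.1059 0.1088]
top jar 756 med [ 0.6737 -0.2481  0.0692] rect mm [ 675.7 -253.6] [54.1 52.7] 76.0 z [0.0254 0.082  0.087  0.0902]
top rack 4047 med [0.8016 0.0031 0.0407] rect mm [799.8   2.8] [200.9  89. ] 84.4 z [0.0208 0.0288 0.0705 0.0753]
top y3 1549 med [0.3163 0.1655 0.0458] rect mm [315.2 165.8] [ 49.8 141.4] 67.4 z [0.0421 0.0462 0.0495 0.0525]
scene w1 1093 med [0.5157 0.1229 0.0463] rect mm [509.2 123.8] [ 49.1 143.4] 87.6 z [0.0412 0.0468 0.0491 0.0514]
scene w2 1061 med [ 0.4773 -0.0685  0.0465] rect mm [470.9 -69.3] [143.4  49. ] 5.5 z [0.0421 0.0467 0.0491 0.051 ]
scene w3 1250 med [ 0.5152 -0.2631  0.0461] rect mm [ 509.  -263.8] [144.3  48.4] 8.3 z [0.0415 0.0464 0.0488 0.0518]
scene mat 72511 med [0.5301 0.113  0.0008] rect mm [448.  139.9] [1024.5 1032.7] 54.8 z [-0.0019  0.0007  0.0037  0.012 ]
scene bell 58 med [0.4853 0.3051 0.0601] rect mm [483.9 305.7] [20.5 20.9] 87.3 z [0.0568 0.0603 0.0633 0.0636]
scene bot 883 med [0.6864 0.2401 0.0652] rect mm [680.4 243.2] [53.8 42.1] 57.1 z [0.0206 0.0688 0.1057 0.1085]
```

View pics/crop1.png

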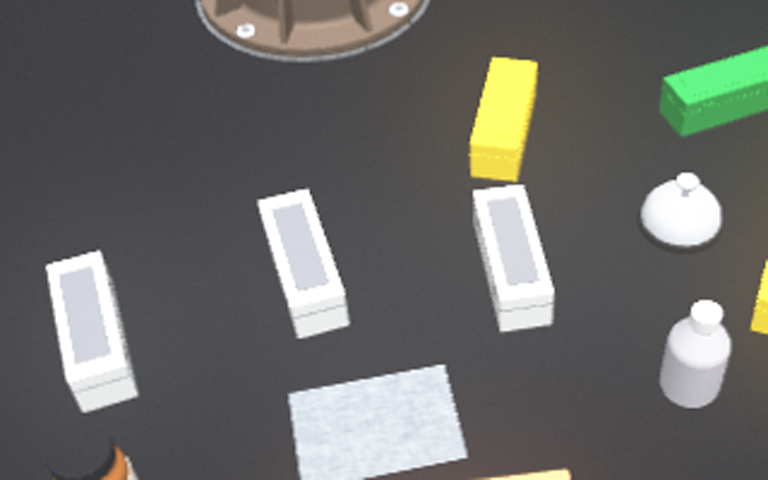

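The close crop confirms three white cases with grey panels, with yellow and green lookalikes beside them. The two views agree within about 2 mm: w1 (0.509, 0.125, −2.5°), w2 (0.4705, −0.068, 6°), w3 (0.508, −0.263, 8.3°), bell (0.483, 0.3065), mat (0.653, −0.030). I'm moving towards the bell now.

Call:
step_arm:
  plan: [1,0.967,-0.4,0,0,0,0.257,1,0.967,-0.4,0,0,0,0.257,1,0.967,-0.4,0,0,0,0.257,1,0.967,-0.4,0,0,0,0.257]
  squeeze: 40

```text
time_s: 0.6
tool_pos: [0.3669, -0.4834, 0.2451]
orientation: [[1.0, 0.003, -0.0], [0.003, -1.0, 0.001], [-0.0, -0.001, -1.0]]
contact_force: [-0.7, -0.8, -0.2]
width: 0.142
grasp_force: 0.0
```

Call:
step_arm:
  plan: [1,0.775,-0.9,0,0,0,0,1,0.775,-0.9,0,0,0,0,1,0.775,-0.9,0,0,0,0]

```text
time_s: 0.98
tool_pos: [0.4821, -0.3497, 0.2452]
orientation: [[1.0, 0.0, -0.0], [0.0, -1.0, -0.0], [-0.0, 0.0, -1.0]]
contact_force: [-0.4, -1.4, 0.2]
width: -0.001
grasp_force: 0.0
```

Call:
step_arm:
  plan: [1,0,-0.9,0,0,0,0,1,0,-0.9,0,0,0,0,1,0,-0.9,0,0,0,0]

```text
time_s: 1.35
tool_pos: [0.4807, -0.2129, 0.2452]
orientation: [[1.0, 0.003, -0.001], [0.003, -1.0, 0.001], [-0.001, -0.001, -1.0]]
contact_force: [0.5, -1.2, 0.2]
width: 0.001
grasp_force: 0.0
```

Call:
step_arm:
  plan: [1,0,-0.9,0,0,0,0,1,0,-0.9,0,0,0,0,1,0,-0.9,0,0,0,0]

```text
time_s: 1.72
tool_pos: [0.4812, -0.0786, 0.2453]
orientation: [[1.0, 0.003, -0.0], [0.003, -1.0, 0.0], [-0.0, -0.0, -1.0]]
contact_force: [0.2, -1.5, 0.5]
width: -0.007
grasp_force: 0.0
```

Call:
step_arm:
  plan: [1,0,-0.9,0,0,0,0,1,0,-0.9,0,0,0,0,1,0,-0.9,0,0,0,0]

```text
time_s: 2.1
tool_pos: [0.4819, 0.0563, 0.2453]
orientation: [[1.0, 0.003, 0.0], [0.003, -1.0, 0.0], [0.0, -0.0, -1.0]]
contact_force: [0.3, -0.5, -0.1]
width: 0.002
grasp_force: 0.0
```

Call:
step_arm:
  plan: [1,0,-0.9,0,0,0,0,1,0,-0.9,0,0,0,0,1,0,-0.9,0,0,0,0]

```text
time_s: 2.48
tool_pos: [0.4823, 0.1912, 0.2452]
orientation: [[1.0, 0.002, 0.001], [0.002, -1.0, 0.0], [0.001, -0.0, -1.0]]
contact_force: [0.2, -1.1, 0.6]
width: -0.001
grasp_force: 0.0
```

Call:
step_arm:
  plan: [1,0.007,-0.769,0,0,0,0,1,0.007,-0.769,0.4,0,0,0,1,0.007,-0.769,0.9,0,0,0,1,0.007,-0.769,0.9,0,0,0]

```text
time_s: 2.98
tool_pos: [0.4821, 0.303, 0.107]
orientation: [[1.0, 0.0, -0.003], [0.0, -1.0, -0.002], [-0.003, 0.002, -1.0]]
contact_force: [-0.2, 0.6, 0.5]
width: -0.001
grasp_force: 0.0
```

Run:
```python
from h import *
im,P=points("wrist"); save(im,"w1"); s=readout.get_state(); print(s["tool_pos"],s["contact_force"])
```

```text
[0.48140533 0.30253957 0.10504408] [-2.54406299 -0.4426648  -3.00757053]
```

View pics/w1.png

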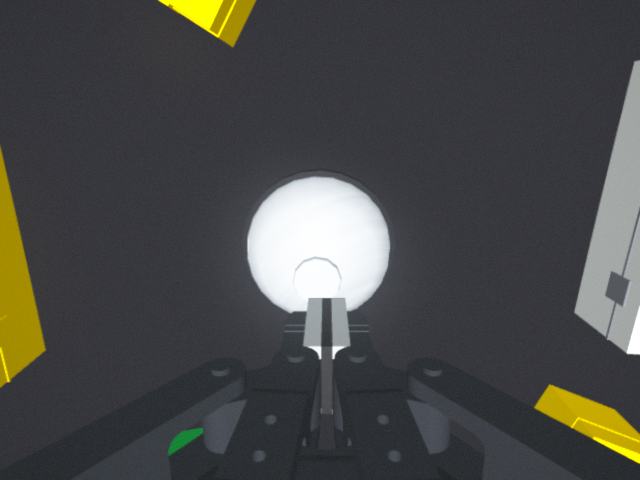

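The wrist picture shows the plunger disc at (317,278), a few pixels left of the closed fingertips (327,298). I'll shift about 3 mm in +y and go down.

Call:
step_arm:
  plan: [1,0.01,-0.02,0.1,0,0,0,1,0.01,-0.02,0.12,0,0,0,1,0.01,-0.02,0.12,0,0,0]

```text
time_s: 3.4
tool_pos: [0.4846, 0.3076, 0.0931]
orientation: [[1.0, -0.0, 0.001], [-0.0, -1.0, 0.001], [0.001, -0.001, -1.0]]
contact_force: [-0.3, 0.4, 0.3]
width: 0.003
grasp_force: 0.0
```

Call:
step_arm:
  plan: [1,-0.008,0,0.08,0,0,0,1,-0.008,0,0.153,0,0,0,1,-0.008,0,0.153,0,0,0]

```text
time_s: 3.78
tool_pos: [0.4825, 0.3077, 0.0686]
orientation: [[1.0, 0.0, -0.001], [0.0, -1.0, -0.0], [-0.001, 0.0, -1.0]]
contact_force: [0.2, -1.2, 3.1]
width: -0.004
grasp_force: 1.6
```

Call:
step_arm:
  plan: [1,0,0,0.02,0,0,0,1,0,0,0.035,0,0,0,1,0,0,0.035,0,0,0]

```text
time_s: 4.15
tool_pos: [0.4826, 0.3078, 0.0647]
orientation: [[1.0, 0.0, -0.0], [0.0, -1.0, -0.0], [-0.0, 0.0, -1.0]]
contact_force: [-4.8, -1.7, 15.5]
width: -0.004
grasp_force: 8.2
```

Call:
step_arm:
  plan: [1,0,0,0.005,0,0,0,1,0,0,0.005,0,0,0]

```text
time_s: 4.4
tool_pos: [0.4826, 0.3078, 0.0645]
orientation: [[1.0, 0.0, 0.0], [0.0, -1.0, 0.0], [0.0, -0.0, -1.0]]
contact_force: [-6.8, -3.8, 25.7]
width: -0.003
grasp_force: 13.1
```

Call:
step_arm:
  plan: [1,0,0,-0.1,0,0,0,1,0,0,-0.3,0,0,0,1,0,0,-0.7,0,0,0,1,0,0,-1,0,0,0]

```text
time_s: 4.9
tool_pos: [0.4829, 0.308, 0.2157]
orientation: [[1.0, 0.0, 0.001], [0.0, -1.0, 0.001], [0.001, -0.001, -1.0]]
contact_force: [1.0, 0.7, -0.4]
width: 0.002
grasp_force: 0.0
```

The force rose from 15 to 26 N over 0.2 mm, against a 5 N spring, so the plunger reached its stop, and I have let it up. Next is case w1.

Call:
step_arm:
  plan: [-1,0.174,0.61,0,0,0,0.028,-1,0.174,0.61,0,0,0,0.028]

```text
time_s: 5.15
tool_pos: [0.5093, 0.2148, 0.2143]
orientation: [[0.999, -0.044, 0.002], [-0.044, -0.999, 0.0], [0.002, -0.0, -1.0]]
contact_force: [0.0, 0.0, -0.5]
width: 0.42
grasp_force: 0.0
```

Call:
step_arm:
  plan: [-1,0,0.61,0.2,0,0,0,-1,0,0.61,0.65,0,0,0,-1,0,0.61,0.65,0,0,0,-1,0,0.61,0.65,0,0,0]

```text
time_s: 5.65
tool_pos: [0.5039, 0.1242, 0.1148]
orientation: [[0.999, -0.045, -0.003], [-0.045, -0.999, -0.001], [-0.003, 0.001, -1.0]]
contact_force: [-0.3, 0.4, 0.8]
width: 0.995
grasp_force: 0.0
```

```bash
cat >> h.py <<'E'
def see(n,lo=.036,hi=.056):
    """rects (mm) of white patches at case-top height"""
    im,P=points(n); h=P[...,2]
    m=((h>lo)&(h<hi)&(im.min(-1)>90)).astype(np.uint8)
    m=cv2.morphologyEx(m,cv2.MORPH_OPEN,np.ones((3,3)))
    k,l,st,ce=cv2.connectedComponentsWithStats(m)
    for i in range(1,k):
        if st[i,4]>500:
            q=P[l==i]; r=cv2.minAreaRect((q[:,:2]*1000).astype(np.float32))
            print(n,st[i,4],np.round(r[0],1),np.round(r[1],1),round(r[2],1),"z",np.nanmedian(q[:,2]).round(4))
    return im,P
E
python3 - <<'E'
from h import *
see("top"); im,P=see("wrist"); save(im,"w2"); s=readout.get_state(); print(s["tool_pos"],s["orientation"][:,0],s["width"])
E
```

```text
top 1533 [ 507.7 -263.6] [140.2  52.4] 8.7 z 0.046
top 1496 [470.3 -67.4] [139.9  49.2] 6.1 z 0.0461
wrist 26428 [508.8 125.7] [ 48.2 140.2] 87.3 z 0.0453
wrist 547 [481.4 294.5] [ 8.7 29.2] 75.7 z 0.0374
[0.50538999 0.12529444 0.11659267] [ 9.99037448e-01 -4.38594974e-02  7.21858167e-04] 1.0039867137395078
```

View pics/w2.png

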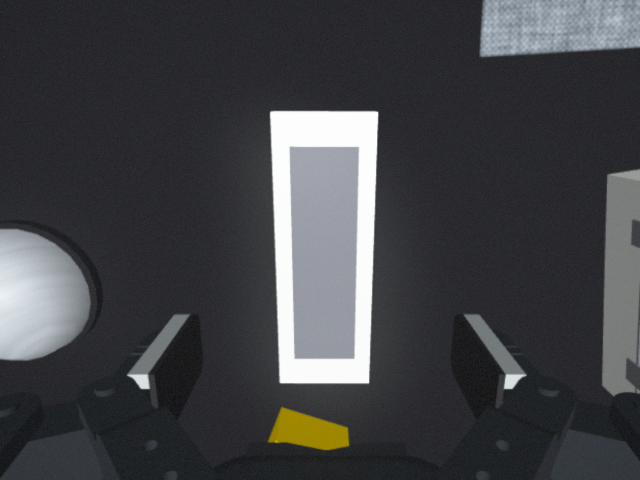

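The wrist view shows the case centred (270–377 px) between the open jaws. I'll go down, close and lift.

Call:
step_arm:
  plan: [-1,0.023,0,0.3,0,0,0,-1,0.023,0,0.55,0,0,0,-1,0.023,0,0.617,0,0,0,-1,0.023,0,0.617,0,0,0,1,0.023,0,0.617,0,0,0,1,0.023,0,0.617,0,0,0,1,0.023,0,0.617,0,0,0,1,0.023,0,0.617,0,0,0]
  squeeze: 60

```text
time_s: 6.75
tool_pos: [0.5091, 0.1249, 0.0246]
orientation: [[0.999, -0.044, 0.002], [-0.044, -0.999, 0.0], [0.002, -0.0, -1.0]]
contact_force: [-2.0, -0.5, 16.3]
width: 0.556
grasp_force: 60.8
```

Call:
step_arm:
  plan: [1,0,0,-0.1,0,0,0,1,0,0,-0.4,0,0,0,1,0,0,-0.7,0,0,0,1,0,0,-1,0,0,0,1,0,0,-1,0,0,0,1,0,0,-1,0,0,0]

```text
time_s: 7.5
tool_pos: [0.5079, 0.1247, 0.1734]
orientation: [[0.999, -0.044, 0.0], [-0.044, -0.999, 0.0], [0.0, -0.0, -1.0]]
contact_force: [0.6, 0.0, -1.9]
width: 0.551
grasp_force: 63.3
```

```bash
cat >> h.py <<'E'
def wrench(n=10):
    F=[];M=[]
    for _ in range(n):
        optics.capture("top"); s=readout.get_state(); R=np.array(s["orientation"])
        F.append(s["contact_force"]); M.append(R.T@s["moment"])
    print("F world",np.mean(F,0).round(2),np.std(F,0).round(2),"M tool",np.mean(M,0).round(4),np.std(M,0).round(3),"z",s["tool_pos"],"Rz",R[:,2].round(3),s["width"],s["time_s"])
E
python3 -c "
from h import *
wrench()"
```

```text
F world [ 0.02  0.16 -2.48] [0.61 0.47 0.47] M tool [ 0.0001  0.012  -0.0053] [0.046 0.025 0.018] z [0.50815847 0.12473562 0.17298845] Rz [-0.001 -0.    -1.   ] 0.5513922092838047 8.0
```

Call:
step_arm:
  plan: [1,0,0,0,0,0.1,0,1,0,0,0,0,0.2,0,1,0,0,0,0,0.25,0,1,0,0,0,0,0.25,0,1,0,0,0,0,0.25,0,1,0,0,0,0,0.25,0,1,0,0,0,0,0.25,0]

```text
time_s: 8.88
tool_pos: [0.5089, 0.1246, 0.1734]
orientation: [[0.923, -0.044, 0.382], [-0.041, -0.999, -0.017], [0.382, -0.0, -0.924]]
contact_force: [-0.4, -0.1, -2.7]
width: 0.547
grasp_force: 63.0
```

```bash
python3 -c "
from h import *
wrench()"
```

```text
F world [ 0.04 -0.07 -2.49] [0.61 0.49 0.41] M tool [ 1.00e-04 -3.48e-01  3.90e-03] [0.016 0.042 0.024] z [0.50827573 0.1247747  0.1733254 ] Rz [ 0.382 -0.017 -0.924] 0.5534944299442596 9.375
```

Call:
step_arm:
  plan: [1,0,0,0,0,-0.1,0,1,0,0,0,0,-0.2,0,1,0,0,0,0,-0.3,0,1,0,0,0,0,-0.4,0,1,0,0,0,0,-0.5,0,1,0,0,0,0,-0.5,0,1,0,0,0,0,-0.5,0,1,0,0,0,0,-0.5,0,1,0,0,0,0,-0.5,0]

```text
time_s: 10.5
tool_pos: [0.5079, 0.1249, 0.174]
orientation: [[0.924, -0.043, -0.381], [-0.04, -0.999, 0.017], [-0.381, -0.0, -0.925]]
contact_force: [-0.3, 0.4, -2.5]
width: 0.551
grasp_force: 63.1
```

```bash
python3 -c "
from h import *
wrench()"
```

```text
F world [-0.13  0.05 -2.46] [0.53 0.36 0.51] M tool [ 0.0055  0.3349 -0.0007] [0.038 0.025 0.032] z [0.50829619 0.12476128 0.17327816] Rz [-0.382  0.017 -0.924] 0.5526712177687889 11.0
```

Call:
step_arm:
  plan: [1,0,0,0,0,0.1,0,1,0,0,0,0,0.2,0,1,0,0,0,0,0.25,0,1,0,0,0,0,0.25,0,1,0,0,0,0,0.25,0]

```text
time_s: 11.62
tool_pos: [0.5088, 0.1249, 0.1734]
orientation: [[0.999, -0.044, -0.001], [-0.044, -0.999, 0.0], [-0.001, -0.0, -1.0]]
contact_force: [0.2, 1.5, -2.5]
width: 0.556
grasp_force: 63.0
```

```bash
python3 -c "
from h import *
wrench()"
```

```text
F world [ 0.24  0.08 -2.25] [0.36 0.51 0.51] M tool [-0.0038  0.0174 -0.0012] [0.02  0.032 0.036] z [0.50830822 0.12472371 0.17318195] Rz [-0. -0. -1.] 0.5562715338602132 12.125
```

The weight is 0.25 kg and the level moment stayed at 0.012 then 0.017 N m after tipping both ways, so w1 is silent. I'll set it down gently.

Call:
step_arm:
  plan: [1,0,0,0.3,0,0,0,1,0,0,0.6,0,0,0,1,0,0,0.85,0,0,0,1,0,0,0.94,0,0,0,1,0,0,0.97,0,0,0,1,0,0,0.985,0,0,0,1,0,0,0.985,0,0,0]

```text
time_s: 13.0
tool_pos: [0.509, 0.1249, 0.0265]
orientation: [[0.999, -0.044, 0.002], [-0.044, -0.999, 0.0], [0.002, -0.0, -1.0]]
contact_force: [-0.5, 0.0, -2.2]
width: 0.55
grasp_force: 62.9
```

Call:
step_arm:
  plan: [1,0,0,0.007,0,0,0,1,0,0,0.013,0,0,0,1,0,0,0.013,0,0,0]

```text
time_s: 13.38
tool_pos: [0.5087, 0.1248, 0.0246]
orientation: [[0.999, -0.044, 0.001], [-0.044, -0.999, 0.0], [0.001, -0.0, -1.0]]
contact_force: [-3.4, -0.9, 17.9]
width: 0.554
grasp_force: 65.4
```

Call:
step_arm:
  plan: [-0.3,0,0,-0.007,0,0,0,-1,0,0,-0.007,0,0,0,-1,0,0,-0.007,0,0,0,-1,0,0,-0.007,0,0,0,-1,0,0,-0.15,0,0,0,-1,0,0,-0.5,0,0,0,-1,0,0,-0.7,0,0,0,-1,0,0,-0.7,0,0,0]

```text
time_s: 14.38
tool_pos: [0.5097, 0.125, 0.1307]
orientation: [[0.999, -0.044, 0.004], [-0.044, -0.999, 0.001], [0.004, -0.001, -1.0]]
contact_force: [0.6, -0.9, 0.1]
width: 1.0
grasp_force: 0.0
```

```bash
python3 -c "
from h import *
see('scene');see('top');print(readout.get_state()['tool_pos'],readout.get_state()['width'])"
```

```text
scene 583 [326.5 414.4] [ 50.6 141.6] 11.2 z 0.0477
scene 748 [484.4 500.3] [143.5  49.9] 0.7 z 0.0476
scene 1080 [508.1 122.7] [ 49.  143.9] 87.6 z 0.0467
scene 1038 [471.7 -68.8] [143.1  48.1] 5.5 z 0.0467
scene 1244 [ 508.  -264.2] [144.6  48.2] 8.4 z 0.0464
scene 1080 [643.6 396.2] [140.   51.7] 58.9 z 0.047
scene 520 [771.9   4.2] [198.2   3.8] 84.8 z 0.0457
scene 509 [844.   -2.4] [197.1   3.7] 84.1 z 0.0462
top 1530 [ 507.6 -263. ] [140.4  50.5] 8.4 z 0.0459
top 1481 [470.2 -67.8] [140.3  49.2] 6.3 z 0.046
[0.50822596 0.12474388 0.12850467] 0.9968787244692457
```

Call:
step_arm:
  plan: [-1,-0.098,0.645,0,0,0,0,-1,-0.098,0.645,0,0,0,0]

```text
time_s: 14.72
tool_pos: [0.4878, 0.0273, 0.1273]
orientation: [[0.999, -0.043, -0.003], [-0.043, -0.999, -0.0], [-0.003, 0.0, -1.0]]
contact_force: [-0.3, 1.0, -0.3]
width: 1.0
grasp_force: 0.0
```

Call:
step_arm:
  plan: [-1,-0.098,0.645,0,0,0,-0.094,-1,-0.098,0.645,0.1,0,0,-0.094,-1,-0.098,0.645,0.1,0,0,-0.094,-1,-0.098,0.645,0.1,0,0,-0.094]

```text
time_s: 15.22
tool_pos: [0.47, -0.067, 0.1129]
orientation: [[0.995, 0.103, -0.002], [0.103, -0.995, 0.0], [-0.001, -0.001, -1.0]]
contact_force: [0.1, 0.4, -0.4]
width: 0.998
grasp_force: 0.0
```

```bash
python3 -c "
from h import *
see('wrist');s=readout.get_state();print(s['tool_pos'],s['orientation'][:,0],s['width'])"
```

```text
wrist 26835 [470.6 -68.3] [141.4  48.1] 6.5 z 0.0453
[ 0.47026925 -0.06667791  0.1131388 ] [ 9.94612284e-01  1.03660837e-01 -9.14283487e-04] 0.9991445099807603
```

Call:
step_arm:
  plan: [-1,0.001,0.009,0.3,0,0,0,-1,0.001,0.009,0.52,0,0,0,-1,0.001,0.009,0.59,0,0,0,-1,0.001,0.009,0.59,0,0,0,1,0.001,0.009,0.59,0,0,0,1,0.001,0.009,0.59,0,0,0,1,0.001,0.009,0.59,0,0,0,1,0.001,0.009,0.59,0,0,0]
  squeeze: 60

```text
time_s: 16.27
tool_pos: [0.4714, -0.0687, 0.0263]
orientation: [[0.995, 0.104, 0.002], [0.104, -0.995, -0.0], [0.002, 0.001, -1.0]]
contact_force: [-2.2, 2.3, 16.1]
width: 0.554
grasp_force: 60.3
```

Call:
step_arm:
  plan: [1,0,0,-0.1,0,0,0,1,0,0,-0.4,0,0,0,1,0,0,-0.7,0,0,0,1,0,0,-1,0,0,0,1,0,0,-1,0,0,0,1,0,0,-1,0,0,0]

```text
time_s: 17.02
tool_pos: [0.4702, -0.0685, 0.1752]
orientation: [[0.995, 0.103, 0.0], [0.103, -0.995, -0.0], [0.0, 0.0, -1.0]]
contact_force: [0.3, 0.2, -4.5]
width: 0.549
grasp_force: 66.5
```

```bash
python3 -c "
from h import *
wrench()"
```

```text
F world [-0.05  0.07 -4.59] [0.41 0.48 0.33] M tool [ 0.0099 -0.0013 -0.0055] [0.026 0.026 0.031] z [ 0.47057152 -0.06856249  0.17479855] Rz [-0.001  0.    -1.   ] 0.5558637488617468 17.525
```

Call:
step_arm:
  plan: [1,0,0,0,0,0.1,0,1,0,0,0,0,0.2,0,1,0,0,0,0,0.25,0,1,0,0,0,0,0.25,0,1,0,0,0,0,0.25,0,1,0,0,0,0,0.15,0,1,0,0,0,0,0.05,0,1,0,0,0,0,0,0,1,0,0,0,0,0,0,1,0,0,0,0,0,0]

```text
time_s: 18.77
tool_pos: [0.4706, -0.0679, 0.1745]
orientation: [[0.994, 0.105, 0.002], [0.105, -0.994, 0.001], [0.002, -0.001, -1.0]]
contact_force: [-0.6, 0.2, -5.1]
width: 0.555
grasp_force: 66.6
```

```bash
python3 -c "
from h import *
wrench()"
```

```text
F world [-0.09 -0.32 -4.65] [0.45 0.3  0.45] M tool [0.0028 0.0572 0.0152] [0.014 0.034 0.033] z [ 0.47063972 -0.06866201  0.17518571] Rz [ 0.  0. -1.] 0.5518051305573175 19.275
```

Call:
step_arm:
  plan: [1,0,0,0,0,-0.1,0,1,0,0,0,0,-0.2,0,1,0,0,0,0,-0.25,0,1,0,0,0,0,-0.25,0,1,0,0,0,0,-0.25,0,1,0,0,0,0,-0.15,0,1,0,0,0,0,-0.05,0,1,0,0,0,0,0,0,1,0,0,0,0,0,0,1,0,0,0,0,0,0]

```text
time_s: 20.52
tool_pos: [0.471, -0.0688, 0.1756]
orientation: [[0.995, 0.103, -0.0], [0.103, -0.995, -0.0], [-0.0, 0.0, -1.0]]
contact_force: [0.4, -0.3, -5.1]
width: 0.55
grasp_force: 66.9
```

```bash
python3 -c "
from h import *
wrench()"
```

```text
F world [ 0.08 -0.15 -4.4 ] [0.46 0.38 0.36] M tool [ 0.0071 -0.075   0.007 ] [0.03  0.041 0.023] z [ 0.47074286 -0.06852561  0.17495958] Rz [-0.  0. -1.] 0.5541289820192489 21.025
```

The level moment went 0, then +0.057, then −0.075 N m after tipping each way, and the case is heavier. The ball runs in w2, so I'll carry it over the mat.

Call:
step_arm:
  plan: [1,0.15,-0.016,-0.013,0,0,0,1,0.35,-0.037,-0.013,0,0,0,1,0.55,-0.058,-0.013,0,0,0,1,0.619,-0.065,-0.013,0,0,0]

```text
time_s: 21.52
tool_pos: [0.5635, -0.049, 0.1769]
orientation: [[0.995, 0.104, 0.001], [0.104, -0.995, -0.0], [0.001, 0.0, -1.0]]
contact_force: [0.4, -0.5, -3.9]
width: 0.556
grasp_force: 66.9
```

Call:
step_arm:
  plan: [1,0.2,-0.02,-0.013,0,0,0,1,0.4,-0.042,-0.013,0,0,0,1,0.55,-0.058,-0.013,0,0,0,1,0.619,-0.065,-0.013,0,0,0,1,0.619,-0.065,-0.013,0,0,0,1,0.619,-0.065,-0.013,0,0,0]

```text
time_s: 22.28
tool_pos: [0.6523, -0.0302, 0.1789]
orientation: [[0.995, 0.103, -0.001], [0.103, -0.995, 0.0], [-0.001, -0.0, -1.0]]
contact_force: [0.6, 0.7, -3.6]
width: 0.552
grasp_force: 66.9
```

```bash
python3 -c "
from h import *
im,P=see('scene',.17,.225); save(im,'end'); s=readout.get_state();print(s)
z=P[...,2]; m=(im.min(-1)>90)&(np.abs(P[...,0]-.653)<.1)&(np.abs(P[...,1]+.03)<.1)&(z>.1)&(z<.24); m[:]=m
wp=P[(np.abs(z-.199)<.012)&(np.abs(P[...,0]-.653)<.1)&(np.abs(P[...,1]+.03)<.06)&(im.min(-1)>120)]
print(len(wp)); A=np.c_[wp[:,:2]-[.653,-.03],np.ones(len(wp))]; print(np.linalg.lstsq(A,wp[:,2],rcond=None)[0])"
```

```text
scene 2580 [  54.7 1004.9] [549.   32.4] 2.3 z 0.1979
scene 1600 [674.1 -27.6] [98.6 64.1] 7.9 z 0.1987
{'time_s': 22.325, 'qpos': array([-9.26029879e-02,  5.51941243e-01,  1.65121698e+00, -5.58599234e-05,
        9.39290684e-01,  1.37470075e+00]), 'joint_vel': array([-0.00051191, -0.00108331, -0.00420623, -0.00078919,  0.00060007,
        0.00077197]), 'tau': array([ 1.65293855e-01, -1.00643127e+02, -4.08565414e+01,  1.67837553e-02,
       -6.45669946e-02, -4.17968709e-03]), 'tool_pos': array([ 0.65239429, -0.03017276,  0.1789498 ]), 'orientation': array([[ 9.94645648e-01,  1.03340706e-01, -8.56750637e-04],
       [ 1.03340773e-01, -9.94646009e-01,  3.42844681e-05],
       [-8.48620620e-04, -1.22638170e-04, -9.99999632e-01]]), 'contact_force': array([-0.22900151, -0.93463716, -3.99042469]), 'moment': array([ 0.02439822,  0.06710323, -0.02260556]), 'grasp_force': 66.9066596031189, 'width': 0.5510845129150442}
1373
[-0.0342321   0.00865114  0.19933841]
```

View pics/end.png

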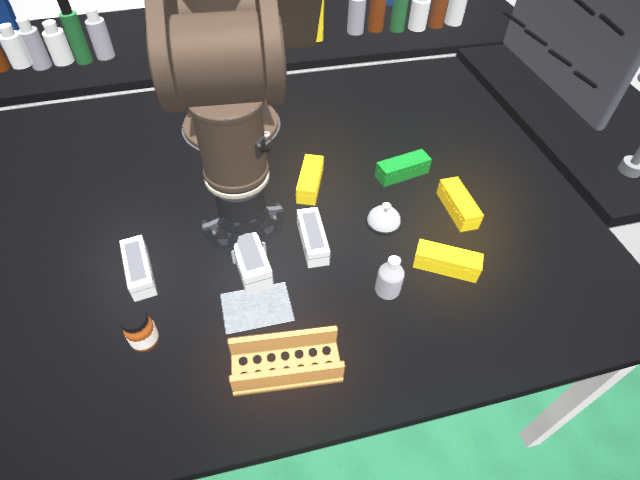

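The scene picture shows the held case at (254,260), over the mat (257,307) once perspective is allowed for, and everything else where it stood. I'll check its tilt from the wrist camera before handing in.

```bash
python3 -c "
from h import *
im,P=see('wrist',.185,.212); z=P[...,2]
m=cv2.erode(((np.abs(z-.199)<.014)&(im.min(-1)>90)).astype(np.uint8),np.ones((7,7)))>0
w=P[m]; c=w.mean(0); print(len(w),c,np.linalg.lstsq(np.c_[w[:,:2]-c[:2],np.ones(len(w))],w[:,2],rcond=None)[0])
m2=(np.abs(z-.003)<.01)&(im.min(-1)>70); print(np.nanmean(P[m2],0))"
```

```text
wrist 56497 [673.6 -27.9] [97.2 60.5] 6.2 z 0.1978
43057 [ 0.68028338 -0.02749963  0.19779489] [-0.00625368  0.00128978  0.19779489]
[ 0.59647608 -0.05878316  0.00413553]
```

Tilt is under 0.4°, the underside is about 15 cm above the mat and the case is centred over it. Handing in.

```bash
python3 -c "
from bench import ticket
print(ticket.hand_in())"
```

```text
the job is handed in; nothing more can be done
None
```

I rang the bell, tested the left case (silent) and put it back where it stood, and handed in holding the rattling middle case level over the mat, underside about 15 cm above it; the right case was never lifted, and no verdict came back.

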